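Reload the gravity-feed vial rack

ROBOT

A 6-joint arm with a two-finger parallel gripper is mounted at the origin on a cart in front of the work surface, level with it; the furniture and walls round the work are solid. World frame = base frame: x ahead of the robot, y to its left, z up, the work surface at z = 0. Lengths are in mm, angles in rad, forces in N, time in s.
With the tool pointing down it reaches from about 325 to 925 mm from the base axis. Payload 3.1 kg.
Tool frame: the origin (TCP) lies between the finger pads; the fingertips stand 19 mm ahead of it and the grasp point (between the pads) is the TCP; z points along the fingers, y is the line along which they close (so a half turn about z gives the same grasp; the last joint's range is limited). The gripper opens to 85 mm and grips with 20 to 120 N. Pads are 22 mm wide; open, the fingers measure 114 mm over their backs; the gripper's body (76 mm by 85 mm) begins 54 mm behind the grasp point. The pads swing forward as they close: fully open they stand 13 mm farther back than shut.
Start: joints at [-1.354, 0.217, 1.613, -0, 1.311, -0.112], TCP at [201.839, -591.524, 250.3] pointing down, gripper open.
Joint ranges: [-2.75, 2.75], [-0.78, 2.1], [0.31, 2.55], [-1.13, 4.27], [0.13, 2.63], [-2.58, 2.58]. Speed limits (rad/s): [2.79, 2.79, 3.14, 3.14, 3.14, 3.14].

INTERFACE

Orientations are given as a rotation vector (axis times angle).
In Python, from bench import telemetry, viewer, workorder gives the robot as it stands.
- The arm moves only by the tool servo_tool, never from a script. Its arguments are lists of equal length, an entry for each row: "linear": the shift along the world's x, y, z in m, a list of three; "angular": the turn, a rotation vector about the world's x, y, z in rad, a list of three. A call has 1 to 5 rows; each row is the pose to reach, as a shift and turn from the pose commanded when the call began; what a row does not reach only later rows make up. A row lasts 1/10 s, in which the tool goes at most 50 mm and 8.59 degrees, less where a joint would pass 70% of its speed; a pose out of reach is approached as far as the arm can. A call with a gripper value outside its range is refused whole. "grip" is the finger opening in m, from 0 to 0.0854, set as the call begins (left out, the last holds). The fingers move at their own pace and stop on an object; "newtons" is the grip in N (left out, the last holds). Time passes only in rows, so rows that repeat a pose let the fingers close. It gives the time, the measured TCP pose, the force, the opening and the grip force at its end, in the units of the state.
- telemetry.read_state(): the state, without advancing time (a new reading comes with each control period).
- viewer.snapshot(name): name is "scene" or "side" or "wrist"; returns a dict with "image" (480x640x3 uint8, blue, green, red), "depth" (480x640 float32, mm along the optical axis (not along the pixel's ray), 0 where there is no reading), "camera_matrix" (3x3 intrinsics, pixels), "pose" (4x4, takes a point from camera to world coordinates). Camera axes: x right, y down, z forward; pixel columns grow to the right and rows downward; lengths in mm; the calibration is good to about 2 mm. A picture is of the moment at which its call begins.
- workorder.sign_off(): hands the job in; it is judged then, once.
The state is a dict: "time_s": time; "joint_pos": joint angles; "joint_velocities": joint speeds; "joint_efforts": joint torques, N m; "ee_pos": TCP position; "orientation": TCP orientation; "wrist_force": force on the tool from outside, world axes, zero at the start; "wrist_torque": the same for the moment, N m; "finger_gap": opening from 0.0 (shut) to 1.0 (fully open); "finger_force": force on a finger pad.
Only numpy, scipy, OpenCV 4.12 (cv2) and the standard library are available. Lean on these libraries where they do the work, as an engineer would, in place of code of your own. Each camera call takes 0.05 s, during which the arm holds its last target. There are 200 camera calls.

TASK

Top up the sloping vial rack: load the two spare vials from the bench, each into the lane that already holds a vial with the same cap colour. Lean each vial, cap uppermost, to the slope of the lane, lay it gently between the bare ends of the runners above the hoops and let it go, so that it slides down and comes to rest on the vial in front. Do not tip a vial over or drop it from a height, and leave the vials already in the rack and the other things on the bench where they are.

Things in the scene. Friction and masses are not known exactly. Their poses are not given: they have to be found in the camera images.
- vial_rack: Fixed wire rack on a 172 x 142 mm base plate, 0.16 m high; origin under the plate's middle, z up. Two open lanes 66 mm apart along y fall towards its +x at 50 degrees below level: in its frame (-0.643, 0, 0.766) runs up a lane, (0.766, 0, 0.643) off its bed. A lane's bed is two 5 mm round wire runners, centres 12 mm apart; a vial let go between them slides down by itself to the stop or the next vial.
- left_lane_mouth (a point): Left (+y) lane, at its upper wire hoop: point on the axis of a vial lying in the lane, 104 mm up the slope from the stop and 12 mm off the runners' centres. The hoop (4 mm wire, 29 mm wide inside) leaves 5 mm over a vial; a second hoop is 36 mm lower. The bare runners go on 52 mm above this hoop with nothing beside them: vials are put in there; fingers cannot follow past the hoop. Axes as the rack's.
- right_lane_mouth (a point): Right (-y) lane, at its upper wire hoop: point on the axis of a vial lying in the lane, 104 mm up the slope from the stop and 12 mm off the runners' centres. The hoop (4 mm wire, 29 mm wide inside) leaves 5 mm over a vial; a second hoop is 36 mm lower. The bare runners go on 52 mm above this hoop with nothing beside them: vials are put in there; fingers cannot follow past the hoop. Axes as the rack's.
- queued_black_centre (a point): Middle of the vial with a black cap and orange-brown contents (clear screw-cap vial, glass 22 mm across, 58 mm tall, about 25 g, cap 20 mm across on the top 12 mm) that already lies in one of the lanes, base against the stop, cap uppermost. z runs along it from base to cap. It may be in either lane.
- queued_blue_centre (a point): Middle of the like vial with a blue cap and blue contents that already lies at the stop of the other lane. z from base to cap.
- spare_black_centre (a point): Middle (29 mm above the bench) of the spare vial with a black cap and orange-brown contents, standing upright on the bench: clear screw-cap vial, glass 22 mm across, 58 mm tall, about 25 g, cap 20 mm across on the top 12 mm. z runs from base to cap.
- spare_blue_centre (a point): Middle (29 mm above the bench) of the spare vial with a blue cap and blue contents, standing upright on the bench, same size. z runs from base to cap.
- timer_centre (a point): White countdown timer, 42 x 68 x 55 mm, behind the rack; bystander. Point: its centre.
- reticle_box_centre (a point): Small flat white carton, 71 x 70 x 22 mm, behind; bystander. Point: its centre.
- tape_roll_centre (a point): Roll of tan tape lying flat, 100 mm across, 25 mm high, in front; bystander. Point: its centre.
- loupe_centre (a point): Black stand loupe, 38 mm across, 36 mm high, left in front; bystander. Point: its centre.
- tweezers_a_centre (a point): Steel tweezers lying on the bench, 126 mm long, 8 mm high; bystander. Point: its centre.
- marker_red_centre (a point): Red marker lying on the bench, 125 mm long, 13 mm high; bystander. Point: its centre.

How it is judged (in metres and radians):
At the end, for the whole second after the job is handed in: Each spare vial lies at rest (under 0.02 m/s), cap uppermost, in the lane of its own cap colour, in line with the queued vial (within 6 mm sideways and 11 degrees) and with its base on that vial's cap (centres 53 to 63 mm apart along it); the queued vials are within 12 mm of where they were (z of spare_black_centre in the frame of queued_black_centre between 0.053 and 0.063 m and x of spare_black_centre in the frame of queued_black_centre between -0.006 and 0.006 m and y of spare_black_centre in the frame of queued_black_centre between -0.006 and 0.006 m and angle between the z axis of spare_black_centre and the z axis of queued_black_centre, either way round below 0.2 rad and angle between each of spare_black_centre, spare_blue_centre's own z axis and vertical below 1 rad and linear speed of each of spare_black, spare_blue below 0.02 m/s and distance of each of queued_black_centre, queued_blue_centre from where it was at the start of the episode below 0.012 m and z of spare_blue_centre in the frame of queued_blue_centre between 0.053 and 0.063 m and x of spare_blue_centre in the frame of queued_blue_centre between -0.006 and 0.006 m and y of spare_blue_centre in the frame of queued_blue_centre between -0.006 and 0.006 m and angle between the z axis of spare_blue_centre and the z axis of queued_blue_centre, either way round below 0.2 rad); the robot touches nothing.
It fails at once if a vial tips over (leans more than 70 degrees from upright) (angle between any of spare_black_centre, spare_blue_centre, queued_black_centre, queued_blue_centre's own z axis and vertical above 1.22 rad).
It fails at once if a vial is dropped or thrown (faster than 1.1 m/s with the fingers off it) ((linear speed of spare_black above 1.1 m/s and contact force between the fingers and spare_black below 0.05 N) or (linear speed of spare_blue above 1.1 m/s and contact force between the fingers and spare_blue below 0.05 N)).
It fails at once if a bystander is moved by more than 30 mm (distance of any of timer_centre, reticle_box_centre, tape_roll_centre, loupe_centre, tweezers_a_centre, marker_red_centre from where it was at the start of the episode above 0.03 m).
It fails at once if a queued vial is moved by more than 20 mm (distance of any of queued_black_centre, queued_blue_centre from where it was at the start of the episode above 0.02 m).
It also fails if it takes over 61 s, if anything falls off the work surface, if the arm or the gripper's body presses on something with over 40 N, if the wrist force passes 120 N, or if a joint passes its speed limit or range.

## Working session

There is one attempt and no reset: what is moved stays moved. The work goes in short steps, Python scripts to look and compute and a tool call to move; the robot and the scene stay as the last step left them, time stands still between calls to the robot, and variables do not carry over. Pictures are saved under pics/ and viewed, at most 10 in all, crops included, and the job is handed in when it is done.

Besides the shell and the picture viewer there is one more tool, called after "Emit:" as name(argument=value, ...), one argument or row to a line, values as JSON. servo_tool: Moves the arm, as the interface text tells. Its arguments: {"type":"object","properties":{"linear":{"type":"array","items":{"type":"array","items":{"type":"number"}}},"angular":{"type":"array","items":{"type":"array","items":{"type":"number"}}},"grip":{"type":"number"},"newtons":{"type":"number"}},"required":["linear","angular"]}

```bash
mkdir -p pics; cat > h.py <<'E'
import numpy as np,cv2
from bench import telemetry, viewer, workorder
def snap(n,f=None):
    s=viewer.snapshot(n)
    if f: cv2.imwrite('pics/'+f+'.png',s['image']); np.savez('pics/'+f+'.npz',**s)
    return s
def cloud(s):
    K=np.array(s['camera_matrix']);d=s['depth'];v,u=np.indices(d.shape)
    P=np.stack([(u-K[0,2])/K[0,0]*d,(v-K[1,2])/K[1,1]*d,d],-1)
    T=np.array(s['pose']);return P@T[:3,:3].T+T[:3,3]
E
python3 - <<'E'
from h import *
print(telemetry.read_state())
for n in('scene','side','wrist'):
    s=snap(n,n+'0');print(n,s['camera_matrix'],s['pose'])
a=[cv2.imread(f'pics/{n}0.png') for n in('scene','side')]
E
```

```text
{'time_s': 0.0, 'joint_pos': array([-1.35417678e+00,  2.17764229e-01,  1.61493443e+00,  8.34634025e-07,
        1.31132541e+00, -1.12183467e-01]), 'joint_velocities': array([ 1.79285959e-03,  6.78191457e-06,  1.03044065e-03,  4.15454146e-04,
       -2.80941362e-03, -2.55376665e-03]), 'joint_efforts': array([ 1.89327351e-03, -3.96845198e+01, -3.03851080e+01,  6.09882568e-05,
        9.75236093e-03, -5.52643499e-06]), 'ee_pos': array([ 201.68149562, -590.74226386,  248.96183338]), 'orientation': array([-3.09683758e+00, -5.13761414e-01,  1.97925593e-04]), 'wrist_force': array([-0.62244972,  0.37728617, -0.61362144]), 'wrist_torque': array([0.02169076, 0.03534454, 0.01329851]), 'finger_force': 0.0, 'finger_gap': 0.9966873331338472}
scene [[585.24193489   0.         324.11559259]
 [  0.         585.24193489 235.50257313]
 [  0.           0.           1.        ]] [[ 5.33982369e-01 -4.05385141e-01  7.41974202e-01 -4.70193188e+02]
 [-8.45456960e-01 -2.64404979e-01  4.63996267e-01 -5.75374475e+02]
 [ 8.08448126e-03 -8.75073079e-01 -4.83923286e-01  7.51180072e+02]
 [ 0.00000000e+00  0.00000000e+00  0.00000000e+00  1.00000000e+00]]
side [[561.77395528   0.         322.4685303 ]
 [  0.         561.77395528 240.60675379]
 [  0.           0.           1.        ]] [[ 9.99296548e-01 -9.50338797e-05  3.75019935e-02  4.87652922e+02]
 [-3.01211297e-02 -5.97761889e-01  8.01107634e-01 -1.01691140e+03]
 [ 2.23411301e-02 -8.01673696e-01 -5.97344255e-01  8.72220948e+02]
 [ 0.00000000e+00  0.00000000e+00  0.00000000e+00  1.00000000e+00]]
wrist [[331.23640598   0.         325.00186693]
 [  0.         331.23640598 239.19540814]
 [  0.           0.           1.        ]] [[ 3.24692059e-01 -9.12087420e-01 -2.50342976e-01  2.66768459e+02]
 [-9.45817145e-01 -3.13736559e-01 -8.36618137e-02 -5.70040707e+02]
 [-2.23485598e-03  2.63943005e-01 -9.64535689e-01  3.73362220e+02]
 [ 0.00000000e+00  0.00000000e+00  0.00000000e+00  1.00000000e+00]]
```

View pics/scene0.png

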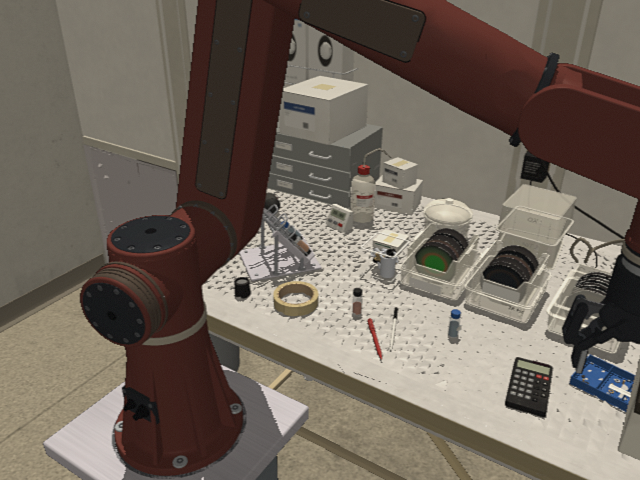

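View pics/side0.png

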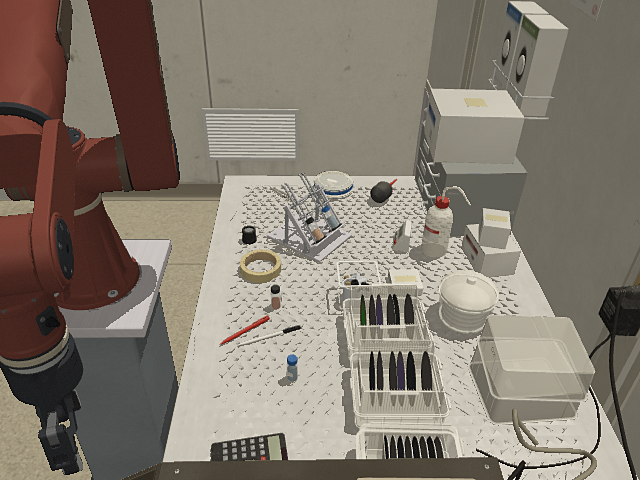

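The scene view shows the spare black vial at (357,303) and the spare blue at (455,323), with the rack near (280,240). In the side view they are at (275,297), (292,367) and (318,220).

```bash
python3 - <<'E'
from h import *
for n,px in(('scene',{'kc':(357,293),'kb':(357,308),'bc':(455,315),'bb':(454,328)}),('side',{'kc':(275,289),'kb':(275,302),'bc':(292,359),'bb':(292,374)})):
    s=dict(np.load(f'pics/{n}0.npz'));C=cloud(s)
    for k,(u,v) in px.items():print(n,k,np.nanmedian(C[v-1:v+2,u-1:u+2].reshape(-1,3),0).round(1))
    if n=='side':
        for z0 in (8,):
            pass
    # vials: above-bench points clustering near
    for nm in('k','b'):
        u,v=px[nm+'c'];c=C[v,u]
        m=(np.hypot(C[...,0]-c[0],C[...,1]-c[1])<25)&(C[...,2]>10)&(C[...,2]<70)
        p=C[m];print(n,nm,len(p),p.min(0).round(),p.max(0).round(),p.mean(0).round())
    # rack region
s=dict(np.load('pics/side0.npz'));i=s['image'][160:280,220:370]
t=dict(np.load('pics/scene0.npz'));j=t['image'][185:305,215:365]
cv2.imwrite('pics/crop.png',np.hstack([cv2.resize(i,None,fx=2.66,fy=4,interpolation=3),cv2.resize(j,None,fx=2.66,fy=4,interpolation=3)]))
E
```

```text
scene kc [422.2 -99.4  58.2]
scene kb [ 423.9 -101.1   18.2]
scene bc [ 462.1 -299.3   56.6]
scene bb [ 461.1 -300.8   25.9]
scene k 232 [ 417. -109.   10.] [440. -85.  62.] [425. -99.  38.]
scene b 275 [ 457. -313.   10.] [ 482. -286.   62.] [ 465. -300.   38.]
side kc [ 430.5 -102.3   59.6]
side kb [ 430.  -107.1   25.9]
side bc [ 470.  -301.1   60.2]
side bb [ 469.7 -309.5   25.7]
side k 214 [ 420. -111.   10.] [443. -85.  63.] [ 431. -102.   39.]
side b 255 [ 458. -312.   10.] [ 479. -286.   63.] [ 469. -303.   41.]
```

View pics/crop.png

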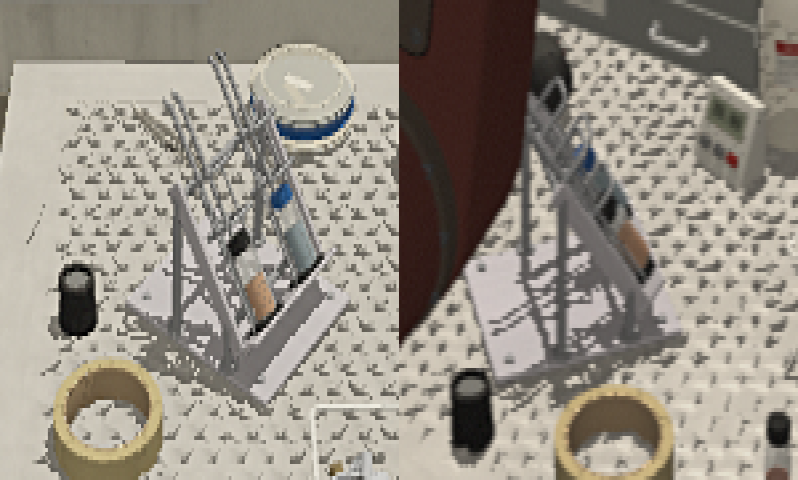

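```bash
python3 - <<'E'
from h import *
def ray(s,u,v,z):
    K=s['camera_matrix'];T=s['pose'];d=T[:3,:3]@np.array([(u-K[0,2])/K[0,0],(v-K[1,2])/K[1,1],1]);return T[:3,3]+d*(z-T[2,3])/d[2]
S=dict(np.load('pics/side0.npz'));C=dict(np.load('pics/scene0.npz'))
for z in(4,):
  for n,s,ps in(('side',S,[(267,235),(320.4,261.5),(351.6,233)]),('scene',C,[(239.8,251),(251,281),(322.5,269.5)])):
    P=[ray(s,*p,z) for p in ps];print(n,np.round(P,1).tolist(),[round(float(np.linalg.norm(P[i]-P[i+1])),1) for i in(0,1)])
# cloud bits: plate height hist in region
for n,s in(('side',S),('scene',C)):
    P=cloud(s);I=s['image'].astype(int)
    reg=(P[...,0]>300)&(P[...,0]<650)&(P[...,1]>50)&(P[...,1]<450)&(P[...,2]>2)&(P[...,2]<220)
    z=P[reg];print(n,np.histogram(z[:,2],bins=range(0,220,10))[0])
    blue=reg&(I[...,0]-I[...,2]>60);org=reg&(I[...,2]-I[...,0]>50)&(P[...,2]>25)
    for m in(blue,org):
        q=P[m];v=np.argwhere(m);print(len(q),q.mean(0).round(),q.min(0).round(),q.max(0).round(),v.min(0),v.max(0))
E
```

```text
side [[397.9, 172.0, 4.0], [534.5, 61.4, 4.0], [620.1, 181.1, 4.0]] [175.8, 147.2]
scene [[491.7, 275.5, 4.0], [399.7, 166.5, 4.0], [531.5, 54.7, 4.0]] [142.6, 172.9]
side [4181 1360  347  666  417  168  166  194  205  157  160  154   77   84
   44   50    1    0    0    0    0]
77 [579. 294.  44.] [540. 164.  16.] [636. 392.  94.] [185 322] [211 352]
131 [451.  82.  41.] [347.  51.  25.] [538. 109.  72.] [228 243] [257 322]
scene [2317 1268  295  219  166  122  149  131  176  134  133  142   72   54
   12    2    0    0    0    0    0]<stdin>:15: RuntimeWarning: Mean of empty slice.
  ret = um.true_divide(
Traceback (most recent call last):
ValueError: zero-size array to reduction operation minimum which has no identity
```

Rack: centre about (511,171), yaw about -39°; blue is in the left lane and black in the right. Next I move above the spare blue, turning the tool so it closes along the rack's y.

Emit:
servo_tool(
  linear=[
    [0.018,0.019,-0.004],
    [0.036,0.038,-0.008],
    [0.054,0.057,-0.012],
    [0.072,0.077,-0.016],
    [0.089,0.097,-0.02],
  ],
  angular=[
    [0,0,0.142],
    [0,0,0.284],
    [0,0,0.426],
    [0,0,0.568],
    [0,0,0.71],
  ],
)

```text
time_s: 0.65
ee_pos: [291.4, -493.4, 229.7]
orientation: [-2.722, -1.567, -0.0]
wrist_force: [0.3, -1.1, 1.1]
finger_gap: 1.001
finger_force: 0.0
```

Emit:
servo_tool(
  linear=[
    [0.018,0.019,-0.004],
    [0.036,0.038,-0.008],
    [0.054,0.057,-0.012],
    [0.072,0.077,-0.016],
    [0.089,0.097,-0.02],
  ],
  angular=[
    [0,0,0.142],
    [0,0,0.284],
    [0,0,0.426],
    [0,0,0.568],
    [0,0,0.71],
  ],
)

```text
time_s: 1.15
ee_pos: [380.4, -396.4, 209.8]
orientation: [-2.008, -2.416, -0.0]
wrist_force: [-0.5, -0.6, -0.5]
finger_gap: 0.999
finger_force: 0.0
```

Emit:
servo_tool(
  linear=[
    [0.018,0.019,-0.006],
    [0.036,0.038,-0.012],
    [0.054,0.057,-0.018],
    [0.072,0.077,-0.024],
    [0.089,0.097,-0.03],
  ],
  angular=[
    [0,0,0.142],
    [0,0,0.284],
    [0,0,0.426],
    [0,0,0.568],
    [0,0,0.71],
  ],
)

```text
time_s: 1.65
ee_pos: [469.3, -299.5, 179.8]
orientation: [-1.043, -2.963, -0.0]
wrist_force: [-0.3, -0.6, 0.4]
finger_gap: 1.001
finger_force: 0.0
```

Emit:
servo_tool(
  linear=[
    [0,0,-0.01],
    [0,0,-0.01],
  ],
  angular=[
    [0,0,0],
    [0,0,0],
  ],
)

```text
time_s: 1.85
ee_pos: [467.8, -299.3, 168.2]
orientation: [-1.051, -2.957, -0.001]
wrist_force: [-1.3, -0.0, -0.2]
finger_gap: 0.999
finger_force: 0.0
```

```bash
python3 - <<'E'
from h import *
from scipy.spatial.transform import Rotation as R
st=telemetry.read_state();print(st['time_s'],st['joint_pos'].round(2),st['ee_pos'],R.from_rotvec(st['orientation']).as_matrix().round(3))
s=snap('wrist','w1');P=cloud(s);I=s['image'].astype(int)
m=(P[...,2]>50)&(P[...,2]<70)&(np.hypot(P[...,0]-469,P[...,1]+300)<40)
q=P[m];print(len(q),q.min(0),q.max(0),q.mean(0),np.median(q,0))
top=q[q[:,2]>q[:,2].max()-4];print(cv2.minEnclosingCircle(top[:,:2].astype(np.float32)),top.mean(0))
E
```

```text
1.85 [-0.7   0.16  1.85 -0.    1.14 -1.58] [ 467.78273562 -299.34535829  168.24864982] [[-0.776  0.631 -0.003]
 [ 0.631  0.776  0.002]
 [ 0.004 -0.001 -1.   ]]
585 [ 461.86256473 -306.84189876   50.04590702] [ 481.35296896 -287.39264969   61.35340976] [ 471.10274151 -296.561028     58.6273579 ] [ 471.00163238 -296.50158712   59.05976342]
((471.9224548339844, -297.0880126953125), 9.765355110168457) [ 471.66330397 -296.9712923    59.19571635]
```

Emit:
servo_tool(
  linear=[
    [0.002,0.0025,-0.03],
    [0.002,0.0025,-0.06],
    [0.002,0.0025,-0.09],
    [0.002,0.0025,-0.115],
    [0.002,0.0025,-0.125],
  ],
  angular=[
    [0,0,0],
    [0,0,0],
    [0,0,0],
    [0,0,0],
    [0,0,0],
  ],
  grip=0.05,
  newtons=30,
)

```text
time_s: 2.4
ee_pos: [468.5, -297.8, 42.8]
orientation: [-1.054, -2.955, -0.002]
wrist_force: [0.2, 0.8, -0.2]
finger_gap: 0.587
finger_force: 0.0
```

Emit:
servo_tool(
  linear=[
    [0,0,0],
    [0,0,0],
  ],
  angular=[
    [0,0,0],
    [0,0,0],
  ],
)

```text
time_s: 2.6
ee_pos: [471.3, -299.2, 46.4]
orientation: [1.053, 2.958, -0.001]
wrist_force: [0.2, -0.7, 0.2]
finger_gap: 0.586
finger_force: 0.0
```

```bash
python3 - <<'E'
from h import *
s=snap('wrist','w2')
E
```

```text
(no output)
```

View pics/w2.png

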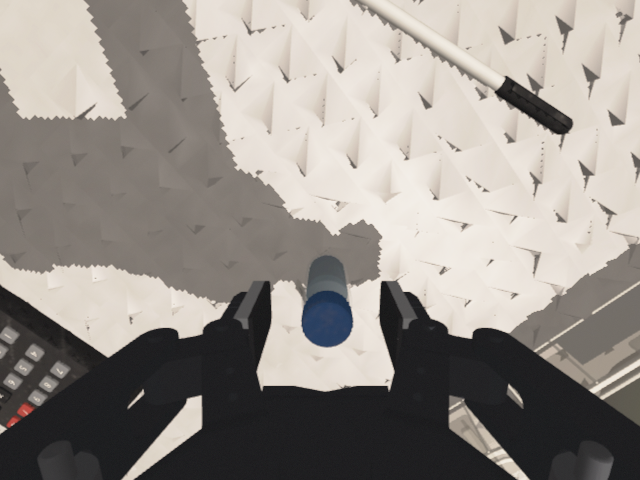

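The wrist view shows the vial at (327,320), centred between the pads at x≈270 and 380. I close and lift.

Emit:
servo_tool(
  linear=[
    [0,0,0],
    [0,0,0],
    [0,0,0],
    [0,0,0],
    [0,0,0],
  ],
  angular=[
    [0,0,0],
    [0,0,0],
    [0,0,0],
    [0,0,0],
    [0,0,0],
  ],
  grip=0.0,
  newtons=30,
)

```text
time_s: 3.15
ee_pos: [471.8, -298.8, 46.8]
orientation: [1.051, 2.958, -0.002]
wrist_force: [-1.2, 0.6, 5.7]
finger_gap: 0.245
finger_force: 29.3
```

Emit:
servo_tool(
  linear=[
    [0,0,0],
    [0,0,0.02],
    [0,0,0.06],
    [0,0,0.1],
    [0,0,0.14],
  ],
  angular=[
    [0,0,0],
    [0,0,0],
    [0,0,0],
    [0,0,0],
    [0,0,0],
  ],
)

```text
time_s: 3.65
ee_pos: [470.4, -297.5, 186.2]
orientation: [-1.051, -2.959, -0.001]
wrist_force: [0.7, -1.0, 0.3]
finger_gap: 0.242
finger_force: 29.4
```

Emit:
servo_tool(
  linear=[
    [-0.003,0.036,0.02],
    [-0.006,0.072,0.04],
    [-0.009,0.108,0.06],
    [-0.012,0.144,0.08],
    [-0.015,0.18,0.09],
  ],
  angular=[
    [0,0,0],
    [0,0,0],
    [0,0,0],
    [0,0,0],
    [0,0,0],
  ],
)

```text
time_s: 4.15
ee_pos: [456.2, -116.9, 277.3]
orientation: [1.051, 2.957, -0.0]
wrist_force: [1.6, -0.1, 0.1]
finger_gap: 0.243
finger_force: 29.4
```

Emit:
servo_tool(
  linear=[
    [-0.003,0.036,0.005],
    [-0.006,0.072,0.01],
    [-0.009,0.108,0.015],
    [-0.012,0.144,0.02],
    [-0.015,0.18,0.025],
  ],
  angular=[
    [0,0,0],
    [0,0,0],
    [0,0,0],
    [0,0,0],
    [0,0,0],
  ],
)

```text
time_s: 4.65
ee_pos: [440.2, 63.5, 300.3]
orientation: [1.052, 2.96, 0.0]
wrist_force: [0.6, -0.9, -1.2]
finger_gap: 0.241
finger_force: 29.4
```

Emit:
servo_tool(
  linear=[
    [-0.003,0.036,0],
    [-0.006,0.072,0],
    [-0.009,0.108,0],
    [-0.012,0.144,0],
    [-0.015,0.18,0],
  ],
  angular=[
    [0,0,0],
    [0,0,0],
    [0,0,0],
    [0,0,0],
    [0,0,0],
  ],
)

```text
time_s: 5.15
ee_pos: [425.1, 243.4, 300.1]
orientation: [1.051, 2.96, -0.0]
wrist_force: [0.2, -0.0, -0.1]
finger_gap: 0.246
finger_force: 29.4
```

```bash
python3 - <<'E'
from h import *
st=telemetry.read_state();print(st['time_s'],st['joint_pos'].round(2),st['ee_pos'])
s=snap('wrist','w3');print(s['pose'].round(2).tolist())
snap('side','s3');snap('scene','c3')
E
```

```text
5.15 [ 0.38 -0.12  1.87 -0.    1.39 -0.51] [425.14337714 243.43772079 300.11377312]
[[0.63, 0.75, 0.21, 374.82], [0.78, -0.61, -0.17, 285.12], [0.0, 0.27, -0.96, 424.37], [0.0, 0.0, 0.0, 1.0]]
```

View pics/w3.png

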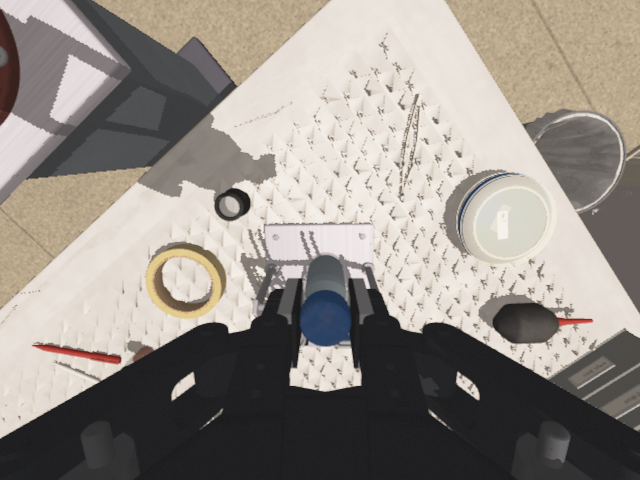

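The camera sees the -x_r side of the tool. The plate's back edge runs from (265,225) to (374,225), level in the image, so the yaw is right. I move down-slope to see the rack in the upper half.

Emit:
servo_tool(
  linear=[
    [0.022,-0.018,0],
    [0.046,-0.037,0],
    [0.07,-0.056,0],
    [0.093,-0.075,0],
    [0.093,-0.075,0],
  ],
  angular=[
    [0,0,0],
    [0,0,0],
    [0,0,0],
    [0,0,0],
    [0,0,0],
  ],
)

```text
time_s: 5.8
ee_pos: [520.9, 163.4, 300.0]
orientation: [1.059, 2.957, -0.002]
wrist_force: [0.2, -0.3, 0.9]
finger_gap: 0.242
finger_force: 29.5
```

```bash
python3 - <<'E'
from h import *
st=telemetry.read_state();print(st['time_s'],st['ee_pos'])
s=snap('wrist','w4')
I=s['image'][60:300,200:450];cv2.imwrite('pics/w4c.png',cv2.resize(I,None,fx=2.4,fy=2.4,interpolation=3))
E
```

```text
5.8 [520.92328698 163.41728929 300.02265675]
```

View pics/w4c.png

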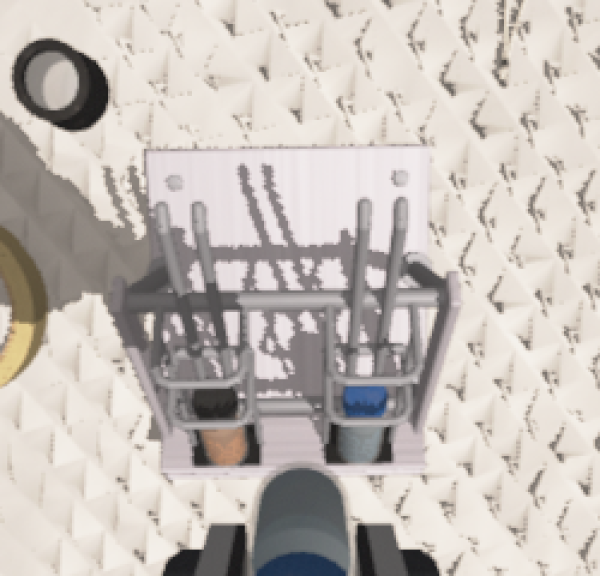

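```bash
cat > rack.py <<'E'
from h import *
yaw=np.radians(-39);c=np.array([511,171,0.])
def Rz(a):return np.array([[np.cos(a),-np.sin(a),0],[np.sin(a),np.cos(a),0],[0,0,1]])
def ray(s,u,v,z):
    K=s['camera_matrix'];T=s['pose'];d=T[:3,:3]@np.array([(u-K[0,2])/K[0,0],(v-K[1,2])/K[1,1],1]);return T[:3,3]+d*(z-T[2,3])/d[2]
E
python3 - <<'E'
from rack import *
s=dict(np.load('pics/w4.npz'));P=cloud(s)
L=(P-c)@Rz(yaw)
for (u,v) in [(146,150),(428,148),(162,470),(427,470)]:
    p=ray(s,u/2.4+200,v/2.4+60,4);print('plate',((p-c)@Rz(yaw)).round(1), L[round(v/2.4+60)+2,round(u/2.4+200)].round(1))
un=np.array([-.643,0,.766]);n=np.array([.766,0,.643])
for u0,v0,u1,v1 in [(160,207,185,290),(200,207,212,290),(364,205,357,290),(402,205,391,290)]:
    pts=[]
    for t in np.linspace(0.06,1,14):
        u=(u0+t*(u1-u0))/2.4+200;v=(v0+t*(v1-v0))/2.4+60
        w=L[round(v),round(u)-2:round(u)+3];pts.append(w[np.argmax(w[:,2])])
    pts=np.array(pts)
    print('runner', np.c_[pts[:,0],pts[:,1],pts[:,2],pts@un,pts@n].round(1)[::2].tolist())
# full-range cloud in lane strip y, off-bed histogram by s
for lane in(33,-33):
    m=(abs(L[...,1]-lane)<20)&(L[...,2]>40)&(L[...,2]<180)&(abs(L[...,0])<120)
    q=L[m];print(lane,len(q),np.percentile(q@un,[1,99]),np.histogram(q@n,bins=np.arange(20,100,4)))
I=s['image'].astype(int)
for nm,m in(('blue',(I[...,0]-I[...,2]>50)),('org',(I[...,2]-I[...,0]>45))):
    m=m&(L[...,2]>20)&(L[...,2]<100)&(abs(L[...,0])<100)&(abs(abs(L[...,1])-33)<16);q=L[m]
    print(nm,len(q),np.median(q,0).round(1),(q@un).min(),(q@un).max(),np.percentile(q@n,[5,50,95]).round(1),np.percentile(q[:,1],[2,98]))
E
```

```text
plate [-82.4 -75.4   4. ] [-80.2 -74.1  11. ]
plate [-82.6  65.4   4. ] [-79.6  64.3   9.3]
plate [ 85.9 -76.1   4. ] [ 88.1 -75.1   6.4]
plate [86.6 71.3  4. ] [89.9 71.6  3.4]
runner [[-52.9, -42.6, 158.7, 155.6, 61.5], [-49.2, -43.7, 158.2, 152.8, 64.1], [-45.4, -42.5, 156.9, 149.4, 66.2], [-41.3, -42.6, 152.6, 143.5, 66.5], [-37.1, -43.1, 146.1, 135.8, 65.6], [-32.6, -42.5, 140.4, 128.5, 65.3], [-28.0, -41.7, 135.4, 121.7, 65.6]]
runner [[-52.9, -31.8, 158.5, 155.4, 61.4], [-49.1, -32.0, 158.1, 152.7, 64.1], [-45.3, -31.7, 155.9, 148.6, 65.6], [-41.2, -30.1, 149.9, 141.3, 64.9], [-36.9, -31.6, 145.2, 135.0, 65.1], [-32.6, -31.5, 140.7, 128.7, 65.5], [-27.9, -30.6, 135.2, 121.5, 65.5]]
runner [[-52.6, 22.4, 157.7, 154.6, 61.1], [-48.8, 22.5, 157.1, 151.7, 63.6], [-45.0, 21.9, 155.6, 148.2, 65.6], [-40.9, 23.1, 151.0, 142.0, 65.7], [-36.7, 22.0, 145.3, 134.9, 65.3], [-32.2, 23.3, 138.8, 127.0, 64.6], [-27.6, 22.0, 134.1, 120.4, 65.1]]
runner [[-52.5, 32.5, 157.7, 154.6, 61.1], [-48.8, 34.9, 157.5, 152.0, 63.9], [-44.9, 33.8, 154.3, 147.1, 64.8], [-40.9, 34.4, 150.3, 141.4, 65.3], [-36.6, 34.3, 145.6, 135.1, 65.6], [-32.1, 34.3, 139.5, 127.5, 65.1], [-27.6, 33.2, 134.8, 121.0, 65.6]]
33 2640 [-11.07381983 155.93160122] (array([  0,   0,   0,   0,   0,   0,   0,   0,  88, 333, 421, 460, 152,
       151, 200, 326, 202, 119, 188]), array([20, 24, 28, 32, 36, 40, 44, 48, 52, 56, 60, 64, 68, 72, 76, 80, 84,
       88, 92, 96]))
-33 2740 [-11.80493316 155.55342387] (array([  0,   0,   0,   0,   0,   0,   0,   0,  60, 276, 352, 641, 113,
       219, 185, 300, 278,  92, 224]), array([20, 24, 28, 32, 36, 40, 44, 48, 52, 56, 60, 64, 68, 72, 76, 80, 84,
       88, 92, 96]))
blue 192 [25.7 29.  89. ] 43.72166378158609 53.709567886245814 [71.1 77.2 82.8] [20.80044319 37.28708359]
org 206 [ 51.8 -34.2  69.5] -1.2052322394398034 36.61250307567475 [81.4 84.9 86.1] [-42.44010813 -26.7495631 ]
```

Emit:
servo_tool(
  linear=[
    [0,0.006,-0.005],
    [0,0.012,-0.01],
    [0,0.02,-0.02],
    [0.001,0.028,-0.03],
    [0.001,0.033,-0.04],
  ],
  angular=[
    [-0.088,-0.1085,0],
    [-0.176,-0.217,0],
    [-0.264,-0.3255,0],
    [-0.352,-0.434,0],
    [-0.439,-0.542,0],
  ],
)

```text
time_s: 6.35
ee_pos: [519.3, 200.7, 261.4]
orientation: [0.824, 2.319, -0.296]
wrist_force: [-0.4, -1.1, -1.1]
finger_gap: 0.246
finger_force: 29.4
```

Emit:
servo_tool(
  linear=[
    [0,0,-0.02],
    [0,0,-0.04],
    [0,0,-0.058],
    [0,0,-0.068],
    [0,0,-0.068],
  ],
  angular=[
    [0,0,0],
    [0,0,0],
    [0,0,0],
    [0,0,0],
    [0,0,0],
  ],
)

```text
time_s: 6.85
ee_pos: [518.3, 199.2, 190.4]
orientation: [0.826, 2.327, -0.302]
wrist_force: [0.0, 0.5, -0.1]
finger_gap: 0.242
finger_force: 29.4
```

Emit:
servo_tool(
  linear=[
    [0,0,0],
    [0,0,0],
    [0,0,0],
  ],
  angular=[
    [0,0,0],
    [0,0,0],
    [0,0,0],
  ],
)

```text
time_s: 7.15
ee_pos: [520.6, 200.3, 193.7]
orientation: [0.827, 2.323, -0.296]
wrist_force: [-0.4, -0.4, -0.2]
finger_gap: 0.245
finger_force: 29.4
```

```bash
python3 - <<'E'
from rack import *
from scipy.spatial.transform import Rotation as R
for i in range(3):
    s=snap('side','s5')
    st=telemetry.read_state();print(st['time_s'],st['joint_pos'].round(3),st['ee_pos'].round(1))
print((R.from_rotvec(st['orientation']).as_matrix().T@Rz(yaw)).T.round(3))
K=s['camera_matrix'];T=s['pose'];I=s['image']
i=I[140:270,230:400];cv2.imwrite('pics/s5c.png',cv2.resize(i,None,fx=4.5,fy=4.5,interpolation=3))
E
```

```text
7.2 [ 0.553  0.082  2.02  -0.832  0.962  0.134] [520.4 200.2 193.5]
7.25 [ 0.553  0.082  2.02  -0.832  0.962  0.134] [520.3 200.2 193.3]
7.3 [ 0.553  0.082  2.02  -0.832  0.962  0.134] [520.2 200.1 193. ]
[[-0.766  0.002  0.643]
 [ 0.003  1.     0.001]
 [-0.643  0.002 -0.766]]
```

View pics/s5c.png

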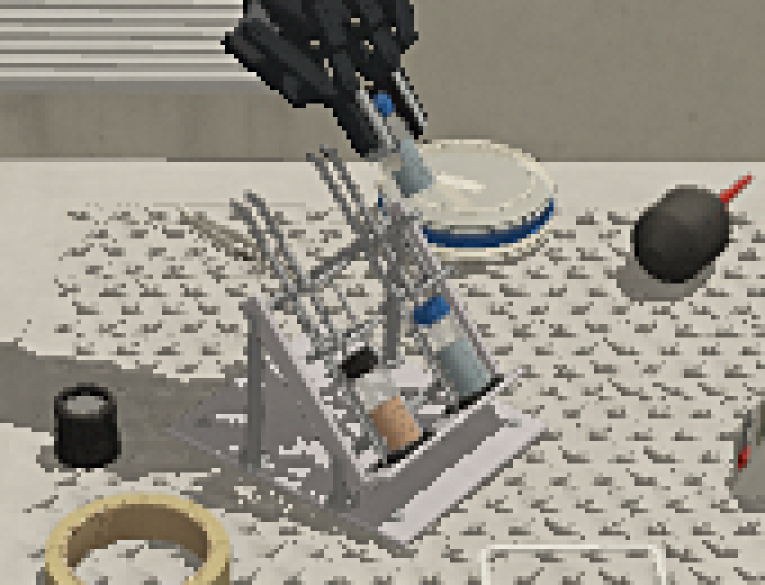

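The side view shows the vial tilted parallel to the left lane and above its bare runners, vial at (410,150) in the crop. I go to about 6 mm off the bed and look from the wrist.

Emit:
servo_tool(
  linear=[
    [-0.006,0.0048,-0.0065],
    [-0.012,0.0096,-0.013],
    [-0.017,0.0138,-0.0185],
    [-0.02,0.0164,-0.022],
    [-0.02,0.0164,-0.022],
  ],
  angular=[
    [0,0,0],
    [0,0,0],
    [0,0,0],
    [0,0,0],
    [0,0,0],
  ],
)

```text
time_s: 7.8
ee_pos: [498.8, 216.6, 169.0]
orientation: [0.824, 2.327, -0.301]
wrist_force: [0.0, 0.1, -0.1]
finger_gap: 0.245
finger_force: 29.4
```

Emit:
servo_tool(
  linear=[
    [0,0,0],
    [0,0,0],
  ],
  angular=[
    [0,0,0],
    [0,0,0],
  ],
)

```text
time_s: 8.0
ee_pos: [500.1, 216.5, 170.6]
orientation: [0.826, 2.325, -0.298]
wrist_force: [-0.5, -0.3, 0.2]
finger_gap: 0.247
finger_force: 29.4
```

```bash
python3 - <<'E'
from rack import *
st=telemetry.read_state();print(st['time_s'],st['ee_pos'].round(1),st['wrist_force'])
s=snap('wrist','w6');snap('side','s6')
cv2.imwrite('pics/w6c.png',cv2.resize(s['image'][130:380,200:450],None,fx=2.3,fy=2.3,interpolation=3))
E
```

```text
8.0 [500.1 216.5 170.6] [-0.50929211 -0.34137913  0.20614333]
```

View pics/w6c.png

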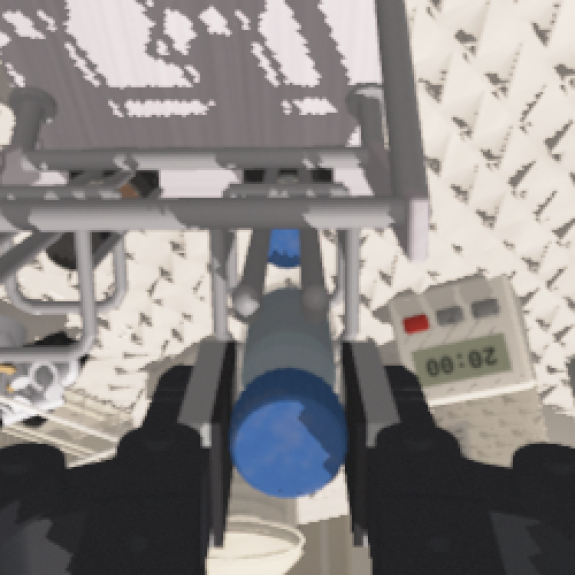

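The wrist view from beneath shows the vial at x≈288 and the runner ends at 245 and 317, so it is about 1 mm off centre. I correct that and ease it down.

Emit:
servo_tool(
  linear=[
    [-0.0012,-0.0003,-0.001],
    [-0.0024,0.0006,-0.002],
    [-0.0036,0.0016,-0.0032],
    [-0.0036,0.0016,-0.0032],
  ],
  angular=[
    [0,0,0],
    [0,0,0],
    [0,0,0],
    [0,0,0],
  ],
)

```text
time_s: 8.5
ee_pos: [495.9, 218.0, 166.8]
orientation: [0.826, 2.325, -0.299]
wrist_force: [0.1, -0.4, -0.7]
finger_gap: 0.242
finger_force: 29.4
```

Emit:
servo_tool(
  linear=[
    [-0.0006,0.0005,-0.0006],
    [-0.0012,0.001,-0.0013],
    [-0.0012,0.001,-0.0013],
  ],
  angular=[
    [0,0,0],
    [0,0,0],
    [0,0,0],
  ],
)

```text
time_s: 8.8
ee_pos: [495.6, 218.8, 166.5]
orientation: [0.825, 2.323, -0.299]
wrist_force: [1.3, -2.4, 0.7]
finger_gap: 0.247
finger_force: 29.4
```

Contact force is about 2.4 N along the bed normal. I release.

Emit:
servo_tool(
  linear=[
    [0,0,0],
    [0,0,0],
    [0,0,0],
    [0,0,0],
    [0,0,0],
  ],
  angular=[
    [0,0,0],
    [0,0,0],
    [0,0,0],
    [0,0,0],
    [0,0,0],
  ],
  grip=0.04,
)

```text
time_s: 9.3
ee_pos: [494.9, 219.0, 165.6]
orientation: [0.826, 2.325, -0.299]
wrist_force: [-0.1, 0.5, -0.0]
finger_gap: 0.468
finger_force: 0.0
```

```bash
python3 - <<'E'
from rack import *
st=telemetry.read_state();print(st['time_s'],st['ee_pos'].round(1),st['wrist_force'],st['finger_gap'])
s=snap('side','s7');w=snap('wrist','w7')
cv2.imwrite('pics/m7.png',np.hstack([cv2.resize(s['image'][140:270,230:360],(390,390),interpolation=3),cv2.resize(w['image'][130:380,200:450],(390,390),interpolation=3)]))
E
```

```text
9.3 [494.9 219.  165.6] [-0.13874612  0.46955032 -0.0301001 ] 0.4682239649179143
```

View pics/m7.png

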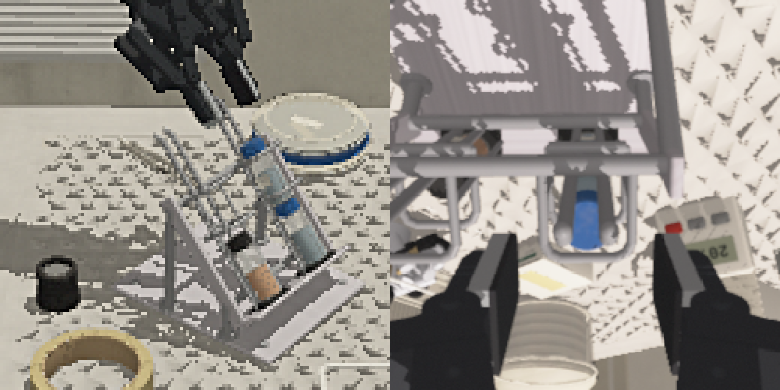

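Blue is seated in its lane on the queued blue vial (side view caps at (255,147) and (288,205)), with nothing between the fingers. I retreat up the lane and go to the black spare.

Emit:
servo_tool(
  linear=[
    [-0.01,0.008,0.015],
    [-0.024,0.02,0.037],
    [-0.04,0.032,0.061],
    [-0.04,0.032,0.093],
    [-0.04,0.032,0.124],
  ],
  angular=[
    [0,0,0],
    [0,0,0],
    [0,0,0],
    [0.088,0.1085,0],
    [0.176,0.217,0],
  ],
)

```text
time_s: 9.9
ee_pos: [453.2, 252.8, 290.2]
orientation: [0.911, 2.591, -0.19]
wrist_force: [1.4, -0.4, 0.4]
finger_gap: 0.464
finger_force: 0.0
```

Emit:
servo_tool(
  linear=[
    [-0.003,-0.035,0],
    [-0.006,-0.07,0],
    [-0.009,-0.105,0],
    [-0.012,-0.14,0],
    [-0.012,-0.175,-0.01],
  ],
  angular=[
    [0.088,0.1085,0],
    [0.176,0.217,0],
    [0.263,0.325,0],
    [0.263,0.325,0],
    [0.263,0.325,0],
  ],
)

```text
time_s: 10.4
ee_pos: [444.2, 73.8, 281.5]
orientation: [1.053, 2.956, 0.002]
wrist_force: [1.4, 0.0, -0.5]
finger_gap: 0.467
finger_force: 0.0
```

Emit:
servo_tool(
  linear=[
    [-0.003,-0.04,-0.02],
    [-0.006,-0.08,-0.045],
    [-0.009,-0.12,-0.07],
    [-0.012,-0.155,-0.095],
    [-0.012,-0.1735,-0.11],
  ],
  angular=[
    [0,0,0],
    [0,0,0],
    [0,0,0],
    [0,0,0],
    [0,0,0],
  ],
)

```text
time_s: 10.9
ee_pos: [429.4, -99.6, 167.9]
orientation: [-1.055, -2.957, 0.001]
wrist_force: [0.4, -0.0, 0.3]
finger_gap: 0.462
finger_force: 0.0
```

Emit:
servo_tool(
  linear=[
    [0,0,0],
    [0,0,0],
    [0,0,0],
  ],
  angular=[
    [0,0,0],
    [0,0,0],
    [0,0,0],
  ],
  grip=0.05,
)

```text
time_s: 11.2
ee_pos: [431.8, -97.0, 170.8]
orientation: [1.05, 2.959, 0.0]
wrist_force: [-0.6, -0.2, 0.2]
finger_gap: 0.581
finger_force: 0.0
```

```bash
python3 - <<'E'
from h import *
from scipy.spatial.transform import Rotation as R
st=telemetry.read_state();print(st['time_s'],st['joint_pos'].round(2),st['ee_pos'],R.from_rotvec(st['orientation']).as_matrix().round(3))
s=snap('wrist','w8');P=cloud(s)
m=(P[...,2]>50)&(P[...,2]<70)&(np.hypot(P[...,0]-431,P[...,1]+98)<30)
q=P[m];top=q[q[:,2]>q[:,2].max()-4];print(len(q),cv2.minEnclosingCircle(top[:,:2].astype(np.float32)),top.mean(0))
E
```

```text
11.2 [-0.38 -0.1   2.1   0.    1.13 -1.27] [431.77654057 -97.00952705 170.80635747] [[-0.776  0.63   0.002]
 [ 0.63   0.776 -0.   ]
 [-0.001  0.001 -1.   ]]
571 ((432.4407653808594, -95.680908203125), 9.949047088623047) [432.28434319 -95.40045463  59.1630832 ]
```

Emit:
servo_tool(
  linear=[
    [0.0005,0.001,-0.03],
    [0.0005,0.001,-0.06],
    [0.0005,0.001,-0.09],
    [0.0005,0.001,-0.115],
    [0.0005,0.001,-0.1245],
  ],
  angular=[
    [0,0,0],
    [0,0,0],
    [0,0,0],
    [0,0,0],
    [0,0,0],
  ],
)

```text
time_s: 11.75
ee_pos: [430.4, -95.0, 43.8]
orientation: [-1.048, -2.958, -0.0]
wrist_force: [-0.6, 0.5, -0.0]
finger_gap: 0.586
finger_force: 0.0
```

Emit:
servo_tool(
  linear=[
    [0,0,0],
    [0,0,0],
    [0,0,0],
  ],
  angular=[
    [0,0,0],
    [0,0,0],
    [0,0,0],
  ],
)

```text
time_s: 12.05
ee_pos: [433.2, -96.9, 47.0]
orientation: [1.05, 2.957, -0.0]
wrist_force: [0.6, -0.6, 0.3]
finger_gap: 0.589
finger_force: 0.0
```

Emit:
servo_tool(
  linear=[
    [0,0,0],
    [0,0,0],
    [0,0,0],
    [0,0,0],
    [0,0,0],
  ],
  angular=[
    [0,0,0],
    [0,0,0],
    [0,0,0],
    [0,0,0],
    [0,0,0],
  ],
  grip=0.0,
  newtons=30,
)

```text
time_s: 12.55
ee_pos: [432.4, -96.9, 46.3]
orientation: [1.052, 2.959, -0.0]
wrist_force: [-0.1, 0.0, 6.6]
finger_gap: 0.242
finger_force: 29.3
```

Emit:
servo_tool(
  linear=[
    [0,0,0],
    [0,0,0.03],
    [0,0,0.07],
    [0,0,0.11],
    [0,0,0.15],
  ],
  angular=[
    [0,0,0],
    [0,0,0],
    [0,0,0],
    [0,0,0],
    [0,0,0],
  ],
)

```text
time_s: 13.05
ee_pos: [430.9, -96.3, 196.4]
orientation: [-1.052, -2.959, -0.0]
wrist_force: [1.0, -0.2, -1.0]
finger_gap: 0.25
finger_force: 29.5
```

Emit:
servo_tool(
  linear=[
    [0.004,0.02,0.03],
    [0.008,0.045,0.06],
    [0.012,0.07,0.085],
    [0.016,0.095,0.1],
    [0.02,0.12,0.105],
  ],
  angular=[
    [0,0,0],
    [0,0,0],
    [0,0,0],
    [0,0,0],
    [0,0,0],
  ],
)

```text
time_s: 13.55
ee_pos: [452.6, 24.3, 302.8]
orientation: [1.051, 2.956, 0.002]
wrist_force: [-0.2, 0.1, -0.8]
finger_gap: 0.245
finger_force: 29.5
```

Emit:
servo_tool(
  linear=[
    [0.006,0.025,0],
    [0.011,0.05,0],
    [0.016,0.075,0],
    [0.021,0.1,0],
    [0.026,0.1247,-0.01],
  ],
  angular=[
    [-0.088,-0.1085,0],
    [-0.176,-0.217,0],
    [-0.264,-0.3255,0],
    [-0.352,-0.434,0],
    [-0.439,-0.542,0],
  ],
)

```text
time_s: 14.05
ee_pos: [478.4, 149.6, 293.2]
orientation: [0.825, 2.318, -0.292]
wrist_force: [0.8, -0.4, -0.9]
finger_gap: 0.245
finger_force: 29.5
```

Emit:
servo_tool(
  linear=[
    [0,0,-0.03],
    [0,0,-0.06],
    [0,0,-0.09],
    [0,0,-0.099],
    [0,0,-0.099],
  ],
  angular=[
    [0,0,0],
    [0,0,0],
    [0,0,0],
    [0,0,0],
    [0,0,0],
  ],
)

```text
time_s: 14.55
ee_pos: [476.2, 146.8, 189.5]
orientation: [0.827, 2.33, -0.303]
wrist_force: [0.1, 1.0, -0.4]
finger_gap: 0.249
finger_force: 29.5
```

Emit:
servo_tool(
  linear=[
    [-0.006,0.0048,-0.0065],
    [-0.012,0.0096,-0.013],
    [-0.017,0.0138,-0.0185],
    [-0.02,0.0164,-0.022],
    [-0.02,0.0164,-0.022],
  ],
  angular=[
    [0,0,0],
    [0,0,0],
    [0,0,0],
    [0,0,0],
    [0,0,0],
  ],
)

```text
time_s: 15.05
ee_pos: [456.7, 164.4, 169.0]
orientation: [0.826, 2.328, -0.299]
wrist_force: [0.4, -0.2, -0.1]
finger_gap: 0.247
finger_force: 29.5
```

```bash
python3 - <<'E'
from rack import *
st=telemetry.read_state();print(st['time_s'],st['ee_pos'].round(1),st['wrist_force'])
s=snap('side','s9');w=snap('wrist','w9')
cv2.imwrite('pics/m9.png',np.hstack([cv2.resize(s['image'][140:270,230:360],(290,390),interpolation=3),cv2.resize(w['image'][150:350,225:425],(500,390),interpolation=3)]))
E
```

```text
15.05 [456.7 164.4 169. ] [ 0.37840317 -0.24763104 -0.06190185]
```

View pics/m9.png

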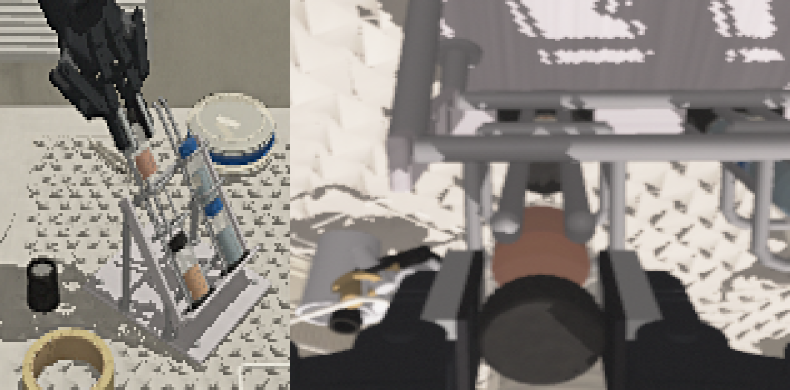

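The black vial is centred: glass at x≈541, runner ends at 507 and 580. I lower it.

Emit:
servo_tool(
  linear=[
    [-0.0012,0.001,-0.0013],
    [-0.0024,0.002,-0.0026],
    [-0.0034,0.0027,-0.0035],
    [-0.0034,0.0027,-0.0035],
  ],
  angular=[
    [0,0,0],
    [0,0,0],
    [0,0,0],
    [0,0,0],
  ],
)

```text
time_s: 15.55
ee_pos: [454.6, 166.6, 166.5]
orientation: [0.827, 2.326, -0.298]
wrist_force: [3.0, -2.0, 0.4]
finger_gap: 0.246
finger_force: 29.5
```

Emit:
servo_tool(
  linear=[
    [-0.0004,0.0003,-0.0004],
    [-0.0004,0.0003,-0.0004],
  ],
  angular=[
    [0,0,0],
    [0,0,0],
  ],
)

```text
time_s: 15.75
ee_pos: [454.5, 166.8, 166.4]
orientation: [0.826, 2.326, -0.299]
wrist_force: [3.2, -3.0, 1.4]
finger_gap: 0.244
finger_force: 29.5
```

Contact is about 4 N. I release and retreat.

Emit:
servo_tool(
  linear=[
    [0,0,0],
    [0,0,0],
    [0,0,0],
    [0,0,0],
    [0,0,0],
  ],
  angular=[
    [0,0,0],
    [0,0,0],
    [0,0,0],
    [0,0,0],
    [0,0,0],
  ],
  grip=0.04,
)

```text
time_s: 16.25
ee_pos: [453.4, 167.0, 165.2]
orientation: [0.827, 2.328, -0.299]
wrist_force: [-0.4, 0.4, -0.5]
finger_gap: 0.466
finger_force: 0.0
```

Emit:
servo_tool(
  linear=[
    [-0.01,0.008,0.015],
    [-0.024,0.02,0.037],
    [-0.04,0.032,0.061],
    [-0.04,0.032,0.093],
    [-0.04,0.032,0.124],
  ],
  angular=[
    [0,0,0],
    [0,0,0],
    [0,0,0],
    [0,0,0],
    [0,0,0],
  ],
)

```text
time_s: 16.75
ee_pos: [412.9, 199.4, 290.2]
orientation: [0.825, 2.329, -0.298]
wrist_force: [1.0, 0.4, 0.2]
finger_gap: 0.466
finger_force: 0.0
```

Emit:
servo_tool(
  linear=[
    [0,0,0],
    [0,0,0],
    [0,0,0],
    [0,0,0],
  ],
  angular=[
    [0,0,0],
    [0,0,0],
    [0,0,0],
    [0,0,0],
  ],
)

```text
time_s: 17.15
ee_pos: [412.9, 198.3, 287.6]
orientation: [0.827, 2.329, -0.302]
wrist_force: [0.0, -0.1, -0.4]
finger_gap: 0.47
finger_force: 0.0
```

```bash
python3 - <<'E'
from rack import *
s=snap('side','s10');t=np.load('pics/s6.npz')['image']
# compare with view in which blue was seated; caps/positions
cv2.imwrite('pics/m10.png',cv2.resize(s['image'][150:270,240:370],None,fx=4.6,fy=4.6,interpolation=3))
E
```

```text
(no output)
```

View pics/m10.png

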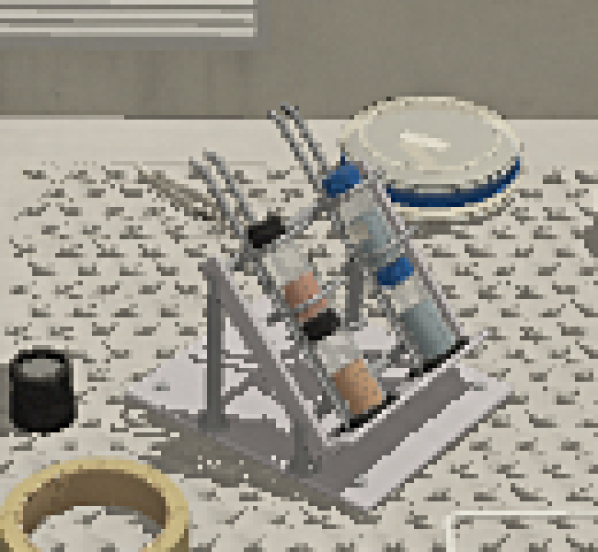

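Both spares lie on their queued vials: black caps at (265,233) and (318,325), blue caps at (340,180) and (393,271). The arm is clear.

```bash
python3 -c "
from bench import workorder;print(workorder.sign_off())"
```

```text
the job is handed in; nothing more can be done
None
```

Both spare vials are loaded in the lanes matching their cap colours, and the last side view shows each resting on its queued vial. I handed the job in at about 17 s; the sign-off returned no verdict.

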